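# Show a buyer the heel and toe of the shortest sole

### The job

A buyer at the showroom table asks how long the shortest of the three shoe soles is: point at the round pad in its heel with the fingertips two or three centimetres above it and keep still there for a good two seconds, then in the same way point at the middle bar of the three under its toes. Touch nothing on the table and do not dip down over the heel or toe of the other two soles, then draw the hand back well clear (at least 20 cm) of the sole.

Things in the scene. Friction and masses are not known exactly. Their poses are not given: they have to be found in the camera images.
- sole_short: The shortest (child's) of three loose shoe soles lying flat on the table, footbed up: foot-shaped, 170 mm long, 68 mm wide at the broadest, 22 mm high to the rim, gum tread below and white foam above. Origin: centre of the underside; x runs lengthwise towards the toe (broad end), -x to the heel (narrow end), z up.
- sole_short_heel (a point): Heel of the shortest (child's) sole: centre of the round grey pad (about 27 mm across) on its footbed, 51 mm from the sole's middle towards the narrow end, 19 mm above the table. The rim round the sole stands 3 mm higher.
- sole_short_toe (a point): Toe of the shortest (child's) sole: the middle one of three grey cross bars on its footbed, 51 mm from the sole's middle towards the broad end, 19 mm above the table. The rim round the sole stands 3 mm higher.
- sole_middle: The middle-sized of three loose shoe soles lying flat on the table, footbed up: foot-shaped, 215 mm long, 82 mm wide at the broadest, 25 mm high to the rim, gum tread below and white foam above. Origin: centre of the underside; x runs lengthwise towards the toe (broad end), -x to the heel (narrow end), z up.
- sole_middle_heel (a point): Heel of the middle-sized sole: centre of the round grey pad (about 34 mm across) on its footbed, 64.5 mm from the sole's middle towards the narrow end, 22 mm above the table. The rim round the sole stands 3 mm higher.
- sole_middle_toe (a point): Toe of the middle-sized sole: the middle one of three grey cross bars on its footbed, 64.5 mm from the sole's middle towards the broad end, 22 mm above the table. The rim round the sole stands 3 mm higher.
- sole_long: The longest of three loose shoe soles lying flat on the table, footbed up: foot-shaped, 265 mm long, 98 mm wide at the broadest, 29 mm high to the rim, gum tread below and white foam above. Origin: centre of the underside; x runs lengthwise towards the toe (broad end), -x to the heel (narrow end), z up.
- sole_long_heel (a point): Heel of the longest sole: centre of the round grey pad (about 42 mm across) on its footbed, 79.5 mm from the sole's middle towards the narrow end, 26 mm above the table. The rim round the sole stands 3 mm higher.
- sole_long_toe (a point): Toe of the longest sole: the middle one of three grey cross bars on its footbed, 79.5 mm from the sole's middle towards the broad end, 26 mm above the table. The rim round the sole stands 3 mm higher.
- bottle: Bystander: full clear water bottle with a cap, 64 mm across, 200 mm tall, loose, standing beyond the soles. Origin: centre of its underside.
- cup: Bystander: white ceramic mug, 84 mm across, 65 mm tall, with a handle, loose, beyond the soles. Origin: centre of its underside.
- calculator: Bystander: desk calculator lying flat, 165 x 115 mm, about 26 mm high over the keys, loose, at the left end of the row of soles. Origin: centre of its underside, x along its length towards the display.
- shoe: Bystander: dark sports shoe, 270 x 98 mm, 106 mm tall, loose, at the right end of the row of soles. Origin: centre of its underside, x towards its toe.
Mind the look-alikes: they are no part of the job. What is shaped like the sole_middle but blue is not meant. Leave any red look-alike of the sole_short alone.

How it is judged:
On the way, in this order (a step that is already met when the one before it is completed fails the run):
1. the fingertips point at the heel pad of the shortest sole from just above (within 25 mm sideways, about 60 mm up) for 1.5 s (horizontal distance between the grasp point and sole_short_heel below 0.025 m and z of the grasp point in the frame of sole_short_heel between 0 and 0.08 m), for 1.5 s.
2. then in the same way at the middle toe bar of the shortest sole for 1.5 s (horizontal distance between the grasp point and sole_short_toe below 0.025 m and z of the grasp point in the frame of sole_short_toe between 0 and 0.08 m), for 1.5 s.
At the end, for the whole second after the job is handed in: The hand is more than 150 mm away from the shortest sole's heel and toe points, and soles and bystanders all lie where they were (within 5 mm) and at rest (distance between the grasp point and sole_short_heel above 0.15 m and distance between the grasp point and sole_short_toe above 0.15 m and distance of each of sole_short, sole_middle, sole_long, bottle, cup, calculator, shoe from where it was at the start of the episode below 0.005 m and linear speed of each of sole_short, sole_middle, sole_long below 0.02 m/s); the robot touches nothing.
It fails at once if the robot touches a sole or a bystander (more than 0.3 N) (contact force between any of the fingers, the arm and sole_short above 0.3 N or contact force between any of the fingers, the arm and sole_middle above 0.3 N or contact force between any of the fingers, the arm and sole_long above 0.3 N or contact force between any of the fingers, the arm and bottle above 0.3 N or contact force between any of the fingers, the arm and cup above 0.3 N or contact force between any of the fingers, the arm and calculator above 0.3 N or contact force between any of the fingers, the arm and shoe above 0.3 N).
It fails at once if a sole or a bystander is pushed, lifted or carried (more than 5 mm) (distance of any of sole_short, sole_middle, sole_long, bottle, cup, calculator, shoe from where it was at the start of the episode above 0.005 m).
It fails at once if the hand dips down to point at the heel or toe of one of the other two soles (grasp point within 30 mm sideways and 80 mm above) ((horizontal distance between the grasp point and sole_middle_heel below 0.03 m and z of the grasp point in the frame of sole_middle_heel between 0 and 0.08 m) or (horizontal distance between the grasp point and sole_middle_toe below 0.03 m and z of the grasp point in the frame of sole_middle_toe between 0 and 0.08 m) or (horizontal distance between the grasp point and sole_long_heel below 0.03 m and z of the grasp point in the frame of sole_long_heel between 0 and 0.08 m) or (horizontal distance between the grasp point and sole_long_toe below 0.03 m and z of the grasp point in the frame of sole_long_toe between 0 and 0.08 m)).
It also fails if it takes over 51 s, if anything falls off the work surface, if the arm or the gripper's body presses on something with over 40 N, if the wrist force passes 120 N, or if a joint passes its speed limit or range.

### The arm

A 6-joint arm with a two-finger parallel gripper is mounted at the origin on the work surface. World frame = base frame: x ahead of the robot, y to its left, z up, the work surface at z = 0. Lengths are in m, angles in rad, forces in N, time in s.
With the tool pointing down it reaches from about 0.35 to 0.775 m from the base axis. Payload 7.3 kg.
Tool frame: the origin (TCP) lies at the very end of the fingers, on their centre line; the grasp point (between the pads) lies 19 mm behind it (robot.pinch_z is the distance from the TCP to the grasp point, in m); z points along the fingers, y is the line along which they close (so a half turn about z gives the same grasp; the last joint's range is limited). The gripper opens to 92 mm and grips with 3 to 60 N. Pads are 19 mm wide; open, the fingers measure 130 mm over their backs; the gripper's body (75 mm by 190 mm) begins 47 mm behind the grasp point.
Start: joints at [1.061, 0.342, 1.524, -0, 1.275, -0.146], TCP at [0.187, 0.491, 0.227] pointing down, gripper open.
Joint ranges: [-2.53, 2.53], [-0.77, 2.02], [0.04, 2.7], [-1, 4.14], [0.28, 2.66], [-3.11, 3.11]. Speed limits (rad/s): [2.57, 2.57, 3.14, 3.14, 3.14, 3.14].

### API

Orientations are given as [roll, pitch, yaw] about the fixed x, y, z axes, in that order (R = Rz(yaw) Ry(pitch) Rx(roll)).
In Python, from cell import robot gives the robot as it stands.
- The arm moves only by the tool move_arm, never from a script. Its argument "motion" is a list of rows, each a list of 6 numbers: the shift along the tool's x, y, z in units of 0.1 m (1.0 is 0.1 m), then the turn, a rotation vector about the tool's x, y, z in units of pi rad (1.0 is pi rad). In form: [[dx, dy, dz, rx, ry, rz], ...]. A call has 1 to 12 rows; each row is the pose to reach, as a shift and turn from the pose commanded when the call began, along the tool's axes at that moment, turning the shorter way round; what a row does not reach only later rows make up. A row lasts 1/8 s, in which the tool goes at most 62.5 mm and 10.7 degrees, less where a joint would pass 70% of its speed; a pose out of reach is approached as far as the arm can. A call with a number of a shift or a turn outside -1 to 1 is refused whole. A call with a gripper value outside its range is refused whole. "fingers" is the opening, from -1 (shut) to 1 (fully open), set as the call begins (left out, the last holds). The fingers move at their own pace and stop on an object; "newtons" is the grip in N (left out, the last holds). Time passes only in rows, so rows that repeat a pose let the fingers close. It gives the time, the measured TCP pose, the force, the opening and the grip force at its end, in the units of the state.
- robot.observe(): the state, without advancing time (a new reading comes with each control period).
- robot.read_camera(name): name is "scene" or "top"; returns a dict with "image" (420x560x3 uint8, red, green, blue), "range_z" (420x560 float32, m along the optical axis (not along the pixel's ray), 0 where there is no reading), "vfov" (degrees; the focal length in pixels is half the picture's height over the tangent of half this angle, whatever the lens; pixels are square), "cx", "cy" (the principal point, pixels), "extrinsics" (4x4, takes a point from camera to world coordinates). Camera axes: x right, y up, looking along -z (the intrinsics and any distortion apply to the point x, -y, -z); pixel columns grow to the right and rows downward; lengths in m; the calibration is good to about 2 mm. A picture is of the moment at which its call begins.
- robot.hand_in(): hands the job in; it is judged then, once.
The state is a dict: "time": time; "qpos": joint angles; "qvel": joint speeds; "joint_efforts": joint torques, N m; "tool_pos": TCP position; "tool_rot": TCP orientation; "contact_force": force on the tool from outside, world axes, zero at the start; "torque": the same for the moment, N m; "opening": finger opening in m; "grip_force": force on a finger pad.
Only numpy, scipy, OpenCV 4.12 (cv2) and the standard library are available. Lean on these libraries where they do the work, as an engineer would, in place of code of your own. Each camera call takes 0.05 s, during which the arm holds its last target. There are 200 camera calls.

## Working session

There is one attempt and no reset: what is moved stays moved. The work goes in short steps, Python scripts to look and compute and a tool call to move; the robot and the scene stay as the last step left them, time stands still between calls to the robot, and variables do not carry over. Pictures are saved under pics/ and viewed, at most 10 in all, crops included, and the job is handed in when it is done.

Besides the shell and the picture viewer there is one more tool, called after ">>>" in YAML: its name, and indented under it one key for each argument. move_arm: Moves the arm, as the interface text tells. Shifts and turns lie within -1 to 1; 1 stands for 0.1 m of shift or pi rad of turn. Its arguments: {"type":"object","properties":{"motion":{"type":"array"},"fingers":{"type":"number"},"newtons":{"type":"number"}},"required":["motion"]}

```bash
mkdir -p pics
cat > h.py <<'E'
import numpy as np, cv2
from cell import robot
def cam(n):
    c=robot.read_camera(n); np.savez(f'{n}.npz',**{k:c[k] for k in c}); return c
def plane(c,u,v,z):
    f=210/np.tan(np.radians(c['vfov'])/2); E=c['extrinsics']
    d=E[:3,:3]@np.array([(u-c['cx'])/f,-(v-c['cy'])/f,-1]); o=E[:3,3]
    return o+d*(z-o[2])/d[2]
E
python3 - <<'E'
from h import *
for n in('top','scene'):
    c=cam(n); cv2.imwrite(f'pics/{n}.png',c['image'][:,:,::-1]); print(n,[k for k in c],c['vfov'],c['cx'],c['cy'],c['extrinsics'].round(3).tolist())
    if 'dist' in str(c.keys()): print({k:c[k] for k in c if 'dist' in k})
print(robot.observe())
E
```

```text
top ['image', 'range_z', 'vfov', 'cx', 'cy', 'extrinsics'] 47.46523398560721 285.6381503474915 203.87465015337986 [[-0.005, 0.995, -0.103, 0.389], [-1.0, -0.006, -0.004, -0.022], [-0.004, 0.103, 0.995, 1.402], [0.0, 0.0, 0.0, 1.0]]
scene ['image', 'range_z', 'vfov', 'cx', 'cy', 'extrinsics'] 45.18626586054645 279.3500603985943 210.2208057047927 [[-0.815, -0.406, 0.414, 1.26], [0.58, -0.566, 0.586, 1.096], [-0.003, 0.717, 0.697, 1.345], [0.0, 0.0, 0.0, 1.0]]
{'time': 0.1, 'qpos': array([ 1.06099266e+00,  3.42637262e-01,  1.52491248e+00, -1.34837019e-05,
        1.27537955e+00, -1.45981090e-01]), 'qvel': array([-0.00095778, -0.00036569, -0.00070079,  0.00076733, -0.00147352,
        0.0013991 ]), 'joint_efforts': array([ 1.36507129e-03, -4.32002699e+01, -2.44693851e+01,  7.19034160e-02,
        5.25773806e-02, -6.02084015e-05]), 'tool_pos': array([0.18662028, 0.49033344, 0.22612579]), 'tool_rot': array([-3.14026836e+00, -1.81673947e-04,  2.77777389e+00]), 'contact_force': array([ 0.72783209, -0.46137152,  0.06781431]), 'torque': array([ 0.00246904,  0.02642667, -0.04427825]), 'grip_force': 0.0, 'opening': 0.09159956418923067}
```

View pics/top.png

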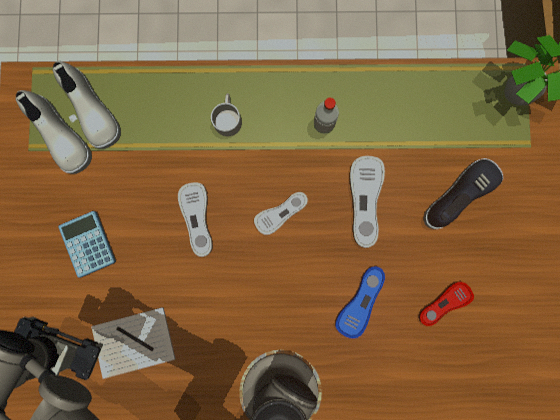

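View pics/scene.png

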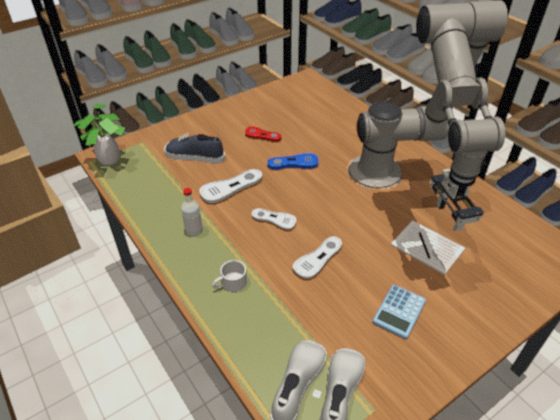

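The top view shows three white soles: left at (195,219), centre at (281,213) and right at (367,200). There is also a blue one at (360,302) and a red one at (446,303). The centre white sole is clearly the shortest, so it fits. Its heel pad is near (297,201) and its toe bars near (268,219). I'll confirm this in a crop and measure it.

Run:
```python
from h import *
c=dict(np.load('top.npz')); im=c['image']
hsv=cv2.cvtColor(im,cv2.COLOR_RGB2HSV)
m=((hsv[...,1]<60)&(hsv[...,2]>90)).astype(np.uint8); m[:150]=0; m[265:]=0
m=cv2.morphologyEx(m,cv2.MORPH_CLOSE,np.ones((5,5)))
for k in cv2.findContours(m,0,1)[0]:
    if cv2.contourArea(k)<250: continue
    p=np.array([plane(c,*q,.02)[:2] for q in k[:,0]],np.float32)
    (ce,s,a)=cv2.minAreaRect(p); b=cv2.boxPoints((ce,s,a)); e=b[1]-b[0],b[2]-b[1]; ax=max(e,key=np.linalg.norm); ax=ax/np.linalg.norm(ax)
    print(k.mean(0).round(),'c',np.round(ce,4),'size',np.round(s,3),'axis',ax.round(3), 'ends51',(np.array(ce)+.051*ax).round(4),(np.array(ce)-.051*ax).round(4))
for q in((297,201),(268,219)): print(plane(c,*q,.019).round(4))
s=dict(np.load('scene.npz'))
for n,q in(('heel~',(261,214)),('toe~',(286,221))): print(n,plane(s,*q,.019).round(4))
a=cv2.resize(im[185:245,245:315],None,fx=6,fy=6,interpolation=2)
b=cv2.resize(s['image'][195:240,240:310],None,fx=5.5,fy=5.5,interpolation=2); h=np.zeros((360,b.shape[1],3),np.uint8);h[:b.shape[0]]=b
cv2.imwrite('pics/crop.png',np.hstack([a,h])[:,:,::-1])
```

```text
[[ 82. 244.]] c [0.4117 0.5606] size [0.085 0.109] axis [ 0.433 -0.901] ends51 [0.4338 0.5147] [0.3896 0.6066]
[[280. 213.]] c [ 0.5049 -0.0064] size [0.069 0.17 ] axis [ 0.488 -0.873] ends51 [ 0.5297 -0.0509] [0.48   0.0381]
[[196. 218.]] c [0.4886 0.2479] size [0.216 0.083] axis [0.993 0.117] ends51 [0.5392 0.2539] [0.4379 0.242 ]
[[366. 200.]] c [ 0.5407 -0.245 ] size [0.099 0.268] axis [ 0.992 -0.129] ends51 [ 0.5913 -0.2516] [ 0.4901 -0.2384]
[[ 69. 158.]] c [0.6627 0.6219] size [0.116 0.066] axis [0.006 1.   ] ends51 [0.663  0.6729] [0.6624 0.5709]
[ 0.5406 -0.0505  0.019 ]
[0.4885 0.034  0.019 ]
heel~ [ 0.5391 -0.0421  0.019 ]
toe~ [0.4847 0.0421 0.019 ]
```

View pics/crop.png

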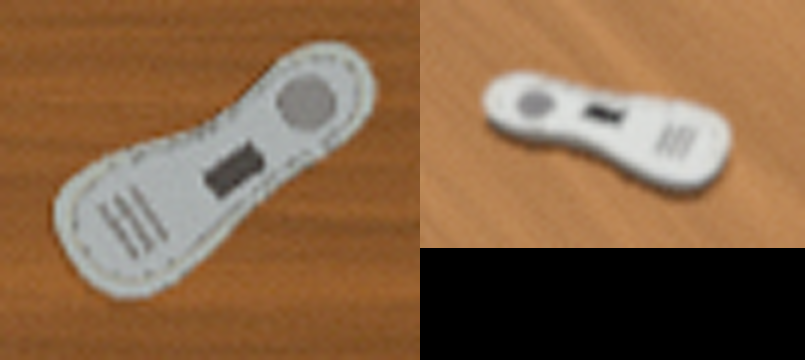

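The crop confirms it: the white sole has its pad at top pixel (296,202) and its middle toe bar at (267,222). It measures 170 x 69 mm. Averaging both views gives the heel at (0.538,-0.045) and the toe at (0.482,0.039). I'll move there high up with the fingers shut, in six equal steps.

>>> move_arm:
  motion:
    - [-0.29, -0.21, 0, 0, 0, 0]
    - [-0.58, -0.42, 0, 0, 0, 0]
    - [-0.865, -0.625, 0, 0, 0, 0]
  fingers: -1

```text
time: 0.48
tool_pos: [0.2457, 0.4004, 0.2264]
tool_rot: [-3.141, -0.0, 2.778]
contact_force: [0.3, -0.3, 0.0]
opening: 0.0663
grip_force: 0.0
```

>>> move_arm:
  motion:
    - [-0.29, -0.21, 0, 0, 0, 0]
    - [-0.58, -0.42, 0, 0, 0, 0]
    - [-0.865, -0.625, 0, 0, 0, 0]

```text
time: 0.85
tool_pos: [0.3043, 0.3112, 0.2265]
tool_rot: [-3.141, -0.0, 2.778]
contact_force: [0.8, 0.2, 1.1]
opening: 0.0363
grip_force: 0.0
```

>>> move_arm:
  motion:
    - [-0.29, -0.21, 0, 0, 0, 0]
    - [-0.58, -0.42, 0, 0, 0, 0]
    - [-0.865, -0.625, 0, 0, 0, 0]

```text
time: 1.23
tool_pos: [0.3629, 0.222, 0.2265]
tool_rot: [-3.141, -0.0, 2.778]
contact_force: [0.9, 0.9, 0.0]
opening: 0.0065
grip_force: 0.0
```

>>> move_arm:
  motion:
    - [-0.29, -0.21, 0, 0, 0, 0]
    - [-0.58, -0.42, 0, 0, 0, 0]
    - [-0.865, -0.625, 0, 0, 0, 0]

```text
time: 1.6
tool_pos: [0.4215, 0.1328, 0.2265]
tool_rot: [-3.141, -0.001, 2.778]
contact_force: [1.2, 0.4, -0.4]
opening: 0.0003
grip_force: 0.0
```

>>> move_arm:
  motion:
    - [-0.29, -0.21, 0, 0, 0, 0]
    - [-0.58, -0.42, 0, 0, 0, 0]
    - [-0.865, -0.625, 0, 0, 0, 0]

```text
time: 1.98
tool_pos: [0.4801, 0.0437, 0.2264]
tool_rot: [-3.142, -0.001, 2.778]
contact_force: [0.9, 0.1, 0.1]
opening: 0.0003
grip_force: 0.0
```

>>> move_arm:
  motion:
    - [-0.29, -0.21, 0, 0, 0, 0]
    - [-0.58, -0.42, 0, 0, 0, 0]
    - [-0.865, -0.625, 0, 0, 0, 0]
    - [-0.865, -0.625, 0, 0, 0, 0]
    - [-0.865, -0.625, 0, 0, 0, 0]

```text
time: 2.6
tool_pos: [0.5378, -0.044, 0.2262]
tool_rot: [3.141, -0.001, 2.778]
contact_force: [-0.5, 0.7, 1.2]
opening: 0.0006
grip_force: 0.0
```

>>> move_arm:
  motion:
    - [0, 0, 0.3, 0, 0, 0]
    - [0, 0, 0.6, 0, 0, 0]
    - [0, 0, 0.9, 0, 0, 0]
    - [0, 0, 0.9, 0, 0, 0]

```text
time: 3.1
tool_pos: [0.5365, -0.0431, 0.1351]
tool_rot: [-3.141, -0.005, 2.779]
contact_force: [-0.1, -0.4, 0.8]
opening: 0.0006
grip_force: 0.0
```

>>> move_arm:
  motion:
    - [0, 0, 0.2, 0, 0, 0]
    - [0, 0, 0.4, 0, 0, 0]
    - [0, 0, 0.6, 0, 0, 0]
    - [0, 0, 0.75, 0, 0, 0]
    - [0, 0, 0.85, 0, 0, 0]
    - [0, 0, 0.85, 0, 0, 0]

```text
time: 3.85
tool_pos: [0.5383, -0.0443, 0.0516]
tool_rot: [3.142, -0.001, 2.778]
contact_force: [0.7, 0.3, -0.0]
opening: 0.0004
grip_force: 0.0
```

Run:
```python
from h import *
a=cam('top')['image'][150:270,200:360]; b=cam('scene')['image'][150:270,200:360]
cv2.imwrite('pics/near.png',cv2.resize(np.hstack([a,b]),None,fx=2.5,fy=2.5)[:,:,::-1])
```

```text
(no output)
```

View pics/near.png

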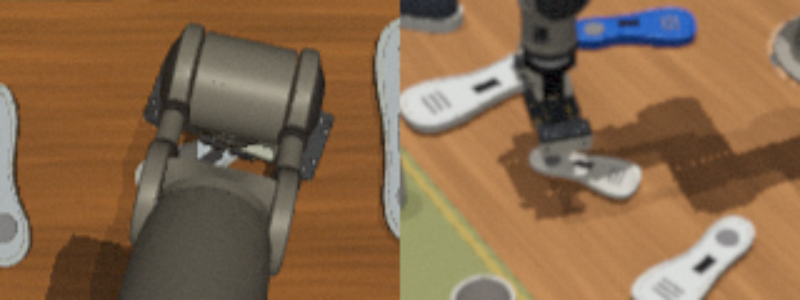

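The scene crop shows the closed fingertips hanging over the heel pad at about (550,155), clear of the sole. I'll lower 5 mm and hold.

>>> move_arm:
  motion:
    - [0, 0, 0.05, 0, 0, 0]
    - [0, 0, 0.05, 0, 0, 0]
    - [0, 0, 0.05, 0, 0, 0]
    - [0, 0, 0.05, 0, 0, 0]
    - [0, 0, 0.05, 0, 0, 0]
    - [0, 0, 0.05, 0, 0, 0]
    - [0, 0, 0.05, 0, 0, 0]
    - [0, 0, 0.05, 0, 0, 0]
    - [0, 0, 0.05, 0, 0, 0]
    - [0, 0, 0.05, 0, 0, 0]
    - [0, 0, 0.05, 0, 0, 0]
    - [0, 0, 0.05, 0, 0, 0]

```text
time: 5.45
tool_pos: [0.5384, -0.0445, 0.0467]
tool_rot: [3.142, -0.0, 2.778]
contact_force: [0.5, -0.9, 0.7]
opening: 0.0001
grip_force: 0.0
```

>>> move_arm:
  motion:
    - [0, 0, 0, 0, 0, 0]
    - [0, 0, 0, 0, 0, 0]
    - [0, 0, 0, 0, 0, 0]
    - [0, 0, 0, 0, 0, 0]
    - [0, 0, 0, 0, 0, 0]
    - [0, 0, 0, 0, 0, 0]
    - [0, 0, 0, 0, 0, 0]
    - [0, 0, 0, 0, 0, 0]
    - [0, 0, 0, 0, 0, 0]
    - [0, 0, 0, 0, 0, 0]
    - [0, 0, 0, 0, 0, 0]
    - [0, 0, 0, 0, 0, 0]

```text
time: 6.95
tool_pos: [0.5384, -0.0445, 0.0467]
tool_rot: [3.142, -0.0, 2.778]
contact_force: [-0.1, -0.6, -0.7]
opening: 0.0005
grip_force: 0.0
```

>>> move_arm:
  motion:
    - [0, 0, -0.2, 0, 0, 0]
    - [0.2, 0.14, -0.3, 0, 0, 0]
    - [0.4, 0.28, -0.3, 0, 0, 0]
    - [0.6, 0.42, -0.3, 0, 0, 0]
    - [0.82, 0.58, -0.3, 0, 0, 0]
    - [0.82, 0.58, -0.3, 0, 0, 0]
    - [0.82, 0.58, -0.15, 0, 0, 0]
    - [0.82, 0.58, 0, 0, 0, 0]
    - [0.82, 0.58, 0, 0, 0, 0]
    - [0.82, 0.58, 0, 0, 0, 0]
    - [0.82, 0.58, 0, 0, 0, 0]
    - [0.82, 0.58, 0, 0, 0, 0]

```text
time: 8.45
tool_pos: [0.4827, 0.0389, 0.0471]
tool_rot: [3.141, 0.001, 2.778]
contact_force: [-0.7, 0.2, -0.3]
opening: 0.0003
grip_force: 0.0
```

Run:
```python
from h import *
b=cam('scene')['image'][150:270,200:360]
cv2.imwrite('pics/near2.png',cv2.resize(b,None,fx=4,fy=4)[:,:,::-1])
```

```text
(no output)
```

View pics/near2.png

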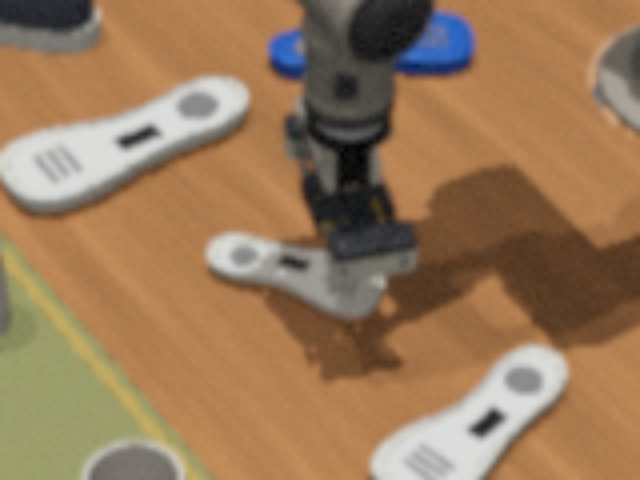

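The fingertips are over the toe bars at about (350,280), and the sole has not moved. I'll hold here, then rise and draw back.

>>> move_arm:
  motion:
    - [0, 0, 0, 0, 0, 0]
    - [0, 0, 0, 0, 0, 0]
    - [0, 0, 0, 0, 0, 0]
    - [0, 0, 0, 0, 0, 0]
    - [0, 0, 0, 0, 0, 0]
    - [0, 0, 0, 0, 0, 0]
    - [0, 0, 0, 0, 0, 0]
    - [0, 0, 0, 0, 0, 0]
    - [0, 0, 0, 0, 0, 0]
    - [0, 0, 0, 0, 0, 0]
    - [0, 0, 0, 0, 0, 0]
    - [0, 0, 0, 0, 0, 0]

```text
time: 10.0
tool_pos: [0.4824, 0.0389, 0.0467]
tool_rot: [3.141, 0.0, 2.778]
contact_force: [-0.8, -0.3, 0.5]
opening: 0.0002
grip_force: 0.0
```

>>> move_arm:
  motion:
    - [0, 0, 0, 0, 0, 0]
    - [0, 0, 0, 0, 0, 0]
    - [0, 0, 0, 0, 0, 0]
    - [0, 0, 0, 0, 0, 0]
    - [0, 0, 0, 0, 0, 0]
    - [0, 0, 0, 0, 0, 0]
    - [0, 0, 0, 0, 0, 0]
    - [0, 0, 0, 0, 0, 0]

```text
time: 11.0
tool_pos: [0.4824, 0.0389, 0.0467]
tool_rot: [3.141, 0.0, 2.778]
contact_force: [0.6, -0.5, 0.5]
opening: 0.0004
grip_force: 0.0
```

>>> move_arm:
  motion:
    - [0, 0, -0.3, 0, 0, 0]
    - [0, 0, -0.6, 0, 0, 0]
    - [0, 0, -0.9, 0, 0, 0]
    - [0, 0, -0.9, 0, 0, 0]

```text
time: 11.5
tool_pos: [0.4838, 0.0388, 0.1387]
tool_rot: [3.14, 0.005, 2.778]
contact_force: [0.4, 1.5, -0.5]
opening: -0.0
grip_force: 0.0
```

>>> move_arm:
  motion:
    - [0, 0, -0.3, 0, 0, 0]
    - [0, 0, -0.6, 0, 0, 0]
    - [0, 0, -0.9, 0, 0, 0]
    - [0, 0, -0.9, 0, 0, 0]

```text
time: 12.0
tool_pos: [0.4832, 0.0389, 0.2277]
tool_rot: [3.141, 0.003, 2.778]
contact_force: [0.1, 0.2, -0.1]
opening: 0.0004
grip_force: 0.0
```

>>> move_arm:
  motion:
    - [0.29, 0.21, 0, 0, 0, 0]
    - [0.58, 0.42, 0, 0, 0, 0]
    - [0.865, 0.625, 0, 0, 0, 0]

```text
time: 12.38
tool_pos: [0.4223, 0.1287, 0.2248]
tool_rot: [-3.14, -0.003, 2.777]
contact_force: [0.2, 0.4, 0.1]
opening: 0.0002
grip_force: 0.0
```

>>> move_arm:
  motion:
    - [0.29, 0.21, 0, 0, 0, 0]
    - [0.58, 0.42, 0, 0, 0, 0]
    - [0.865, 0.625, 0, 0, 0, 0]

```text
time: 12.75
tool_pos: [0.3637, 0.2179, 0.2249]
tool_rot: [-3.14, -0.002, 2.778]
contact_force: [1.4, 0.7, 0.5]
opening: 0.0005
grip_force: 0.0
```

>>> move_arm:
  motion:
    - [0.29, 0.21, 0, 0, 0, 0]
    - [0.58, 0.42, 0, 0, 0, 0]
    - [0.865, 0.625, 0, 0, 0, 0]
    - [0.865, 0.625, 0, 0, 0, 0]
    - [0.865, 0.625, 0, 0, 0, 0]
    - [0.865, 0.625, 0, 0, 0, 0]
    - [0.865, 0.625, 0, 0, 0, 0]

```text
time: 13.62
tool_pos: [0.307, 0.3059, 0.2266]
tool_rot: [-3.141, -0.0, 2.776]
contact_force: [0.1, -0.4, 0.2]
opening: 0.0008
grip_force: 0.0
```

```bash
python3 -c "
from cell import robot
print(robot.hand_in())"
```

```text
the job is handed in; nothing more can be done
None
```

I pointed at the shortest sole's heel pad and then its middle toe bar, holding each for more than 2 s with the fingertips about 28 mm above. The hand then drew back over 30 cm from the sole with no sign of touching anything, and I handed the job in at about 13.6 s; no verdict came back.

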